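# Put the chuck key away and snap the toolbox shut

## Task

Put the black chuck key away inside the blue toolbox and swing the lid shut. Then, with the lid shut, press the red latch plunger on the lid all the way down to its stop, hold it there for a good second so the latch catches, and let it spring back up. Leave the two jars, the funnel and the scraper where they stand.

Things in the scene. Friction and masses are not known exactly. Their poses are not given: they have to be found in the camera images.
- toolbox: Blue plastic toolbox, fixed in place: an open-topped box 170 mm (its x) by 320 mm (its y), 85 mm high, walls and floor 5 mm thick. Origin at the centre of its underside; x points from front to hinged back, y along the hinge, z up. Place and yaw vary; the hinge side is roughly to the robot's left.
- lid (a joint): Hinge angle of the toolbox's blue lid in rad: 0 = shut (its stop), grows as it opens, 1.57 = upright, 1.8 = its open stop. It starts open (1.45 to 1.75). The hinge is stiff: the lid stays where it is left; 2 to 4 N at the free edge moves it. The lid is a slab 14 mm thick, 178 mm from hinge to free edge, 326 mm along the hinge.
- lid_hinge (a point): Middle of the hinge line, at the lid's inner face (toolbox frame x +85, y 0, z 85 mm). Axes turn with the lid: -x runs from hinge to free edge, y along the hinge (as the toolbox's y), z is the lid's outward normal (up when shut). Opening turns about +y. The outer face is at z = +14 mm.
- lid_edge (a point): Middle of the lid's free edge, on its outer face, 176 mm from the hinge line; axes as lid_hinge. The outer face carries the latch plunger near here and, 62 mm from the hinge line, a folded black carrying handle 122 mm long (along y) and 10 mm high; beyond 30 mm to either side of the plunger it is plain.
- plunger (a joint): Travel in m of the red latch plunger into the lid: 0 = fully up, 0.012 = fully down at its stop. A spring pushes it back: about 1.5 N starts it, 5.6 N brings it to the stop; it springs up when released.
- plunger_top (a point): Centre of the flat top of the plunger's red round head, 32 mm across and 9 mm thick, on a black housing 38 mm across and 12 mm high. It lies 145 mm from the hinge line and, when up, 35 mm above the lid's outer face (134 mm above the work surface with the lid shut). It moves with the plunger, along the lid's z.
- chuck_key: Chunky T-shaped black plastic drill chuck key with a steel toothed head, 50 to 100 g, lying flat on the work surface, everything 16 mm high. Origin at its underside below the shank. Along its x: cross handle (16 by 76 mm, along its y) from -38 to -22 mm; round shank 16 mm thick from -24 to +30; steel head 16 mm thick to +50; pilot pin 8 mm thick to +62. Any yaw.
- key_grip (a point): Point on the chuck key's shank axis, at x = +5 mm and 8 mm above its underside, where it is best gripped across the shank (closing along the key's y).
- jar_a: Empty open glass jar, 72 mm across, 100 mm high, upright; origin at the centre of its underside. Leave it alone.
- jar_b: A second empty glass jar, the same as jar_a. Leave it alone.
- funnel: White plastic funnel standing on its mouth, spout up: 100 mm across, 105 mm high; origin at the centre of its foot. Leave it alone.
- scraper: Steel putty scraper with a wooden handle, lying flat, 195 mm long along its x (handle from -98 to +8 mm, 18 mm high; blade 70 mm wide to +98), origin at its underside. Leave it alone.

How it is judged:
By the outcome, as a careful person would: the job done as asked, in the order asked, and still so for the second after the job is handed in, with the robot touching nothing.
It also fails if it takes over 64 s, if anything falls off the work surface, if the arm or the gripper's body presses on something with over 40 N, if the wrist force passes 120 N, or if a joint passes its speed limit or range.

## Robot

A 6-joint arm with a two-finger parallel gripper is mounted at the origin on the work surface. World frame = base frame: x ahead of the robot, y to its left, z up, the work surface at z = 0. Lengths are in m, angles in degrees, forces in N, time in s.
With the tool pointing down it reaches from about 0.35 to 1 m from the base axis. Payload 7.1 kg.
Tool frame: the origin (TCP) lies on the centre line of the jaws, within the pads' length; the fingertips stand 8 mm ahead of it and the grasp point (between the pads) lies 11 mm behind it; z points along the fingers, y is the line along which they close (so a half turn about z gives the same grasp; the last joint's range is limited). The gripper opens to 85 mm and grips with 20 to 120 N. Pads are 22 mm wide; open, the fingers measure 114 mm over their backs; the gripper's body (76 mm by 85 mm) begins 54 mm behind the grasp point. The pads swing forward as they close: fully open they stand 13 mm farther back than shut.
Start: joints at [-77.75, 24.242, 93.386, -0, 62.372, -1.089], TCP at [0.144, -0.608, 0.239] pointing down, gripper open.
Joint ranges: [-172.04, 172.04], [-51.8, 120.97], [4.93, 147.93], [-75.15, 255.16], [6.16, 154.13], [-145.62, 145.62]. Speed limits (degrees/s): [136.94, 136.94, 172.46, 180, 180, 180].

## Interface

Orientations are given as a 3x3 rotation matrix whose columns are the frame's x, y, z axes.
In Python, from workcell import r gives the robot as it stands.
- The arm moves only by the shell command python3 drive.py [FORCE], which reads ROWS from standard input. ROWS is a JSON list that holds a single list of rows (three levels of brackets), with 1 to 5 rows, each of 7 numbers: the finger opening in m, then dx, dy, dz in mm, then a rotation vector rx, ry, rz in units of 2 degrees; each row is the pose to reach, as a shift and turn from the pose commanded when the command began, along the tool's axes at that moment; what a row does not reach only later rows make up. A row lasts 1/12 s, in which the tool goes at most 0.0417 m and 7.16 degrees, less where a joint would pass 70% of its speed; a pose out of reach is approached as far as the arm can. The fingers move at their own pace and stop on an object; FORCE is the grip in N (left out, the last holds). Time passes only in rows, so rows that do not move let the fingers close. It prints the time, the measured TCP pose, the force, the opening and the grip force at its end. Input that does not fit is refused with a message, and nothing moves.
- r.sense(): the state, without advancing time (a new reading comes with each control period).
- r.snapshot(name): name is "side" or "top" or "wrist"; returns the picture (400x640x3 uint8, red, green, blue); there is no depth.
- r.camera_info(name): a dict with "camera_matrix" (3x3 intrinsics, pixels), "k1" (the pictures are not rectified: a ray, as slopes to the right and down, at radius r is drawn at 1 + k1 r^2 times it, then the intrinsics apply), "xyz" and "orientation" of the camera in the world. Camera axes: x right, y up, looking along -z (the intrinsics and any distortion apply to the point x, -y, -z); pixel columns grow to the right and rows downward; lengths in m; the calibration is good to about 2 mm. A picture is of the moment at which its call begins: read the wrist's pose just before it. camera_info takes no time and is no camera call; for the wrist camera it gives the pose at the moment of the call.
- r.sign_off(): hands the job in; it is judged then, once.
The state is a dict: "time": time; "joint_pos": joint angles; "joint_vel": joint speeds; "tau": joint torques, N m; "tool_pos": TCP position; "orientation": TCP orientation; "force": force on the tool from outside, world axes, zero at the start; "wrist_torque": the same for the moment, N m; "gripper_width": finger opening in m; "gripper_force": force on a finger pad.
Only numpy, scipy, OpenCV 4.12 (cv2) and the standard library are available. Lean on these libraries where they do the work, as an engineer would, in place of code of your own. Each camera call takes 0.05 s, during which the arm holds its last target. There are 200 camera calls.

## Working session

There is one attempt and no reset: what is moved stays moved. The work goes in short steps, Python scripts to look and compute and a shell command to move; the robot and the scene stay as the last step left them, time stands still between calls to the robot, and variables do not carry over. Pictures are saved under pics/ and viewed, at most 12 in all, crops included, and the job is handed in when it is done.

```bash
ls; mkdir -p pics; python3 - <<'E'
from workcell import r
import cv2,numpy as np
s=r.sense();print(s)
for n in("top","side"):
    cv2.imwrite(f"pics/{n}0.png",r.snapshot(n)[:,:,::-1]);c=r.camera_info(n);print(c)
E
```

```text
drive.py
pics
workcell.py
{'time': 0.0, 'joint_pos': array([-7.77500347e+01,  2.42835425e+01,  9.34327077e+01,  5.19933793e-04,
        6.23705330e+01, -1.08799330e+00]), 'joint_vel': array([ 0.05331431, -0.00774573, -0.13012576,  0.02071432, -0.02946968,
        0.06858418]), 'tau': array([ 8.79813888e-04, -5.57387567e+01, -2.81745476e+01, -9.11235315e-05,
        7.15679504e-03, -2.91771778e-05]), 'tool_pos': array([ 0.14410437, -0.60761011,  0.23854661]), 'orientation': array([[ 9.73027229e-01,  2.30690082e-01, -3.13517413e-04],
       [ 2.30690292e-01, -9.73026101e-01,  1.48186953e-03],
       [ 3.67919771e-05, -1.51422482e-03, -9.99998853e-01]]), 'force': array([-0.33398862, -0.86046514,  0.93714297]), 'wrist_torque': array([-0.01375587, -0.03184033,  0.00697647]), 'gripper_force': 0.0, 'gripper_width': 0.08537582935335447}
{'camera_matrix': array([[520.77398247,   0.        , 321.50141319],
       [  0.        , 520.77398247, 202.29480547],
       [  0.        ,   0.        ,   1.        ]]), 'k1': -0.1487683711833257, 'xyz': array([ 0.44176096, -0.11330762,  1.2531416 ]), 'orientation': array([[ 9.23285138e-03,  9.97163195e-01, -7.47015245e-02],
       [-9.99956874e-01,  9.28192976e-03,  3.09840176e-04],
       [ 1.00233552e-03,  7.46954423e-02,  9.97205890e-01]])}
{'camera_matrix': array([[368.31338986,   0.        , 321.33634668],
       [  0.        , 368.31338986, 199.56201211],
       [  0.        ,   0.        ,   1.        ]]), 'k1': 0.02528477332118976, 'xyz': array([ 0.3007314 , -0.6101402 ,  0.73696058]), 'orientation': array([[ 0.87084472,  0.38137304, -0.31013556],
       [-0.49152297,  0.66803838, -0.55868586],
       [-0.00588527,  0.63896739,  0.76921131]])}
```
View pics/top0.png

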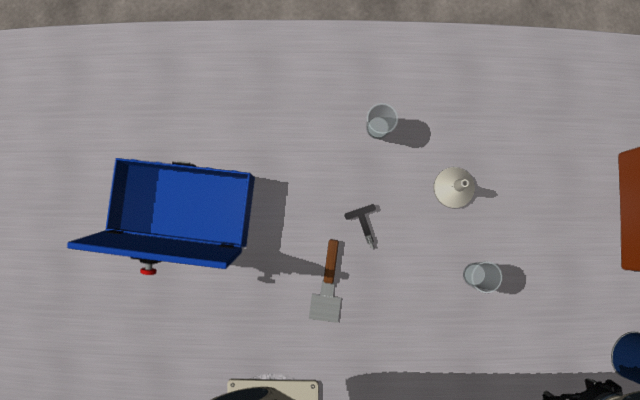

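View pics/side0.png

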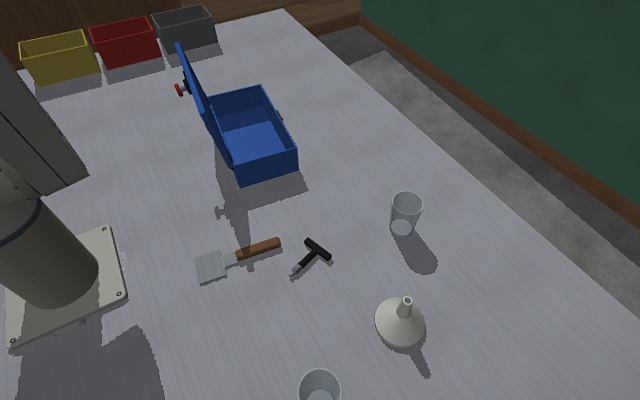

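The top view shows the key's handle at (347,216)–(379,207) with its tip near (374,248). The box is at (107–253, 158–247), with the lid on the robot side and the red plunger at (148,269). In the side view the key is at (312,255), the box at (250,135), and the red plunger at (180,90).

```bash
cat > h.py <<'E'
import numpy as np,cv2
from workcell import r
def ray(c,uv):
    K=c["camera_matrix"];d=np.array([c["k1"],0,0,0,0.])
    # model is 1+k1 r^2 : OpenCV radial
    p=cv2.undistortPoints(np.array(uv,float).reshape(-1,1,2),K,d).reshape(-1,2)
    v=np.c_[p[:,0],-p[:,1],-np.ones(len(p))]@c["orientation"].T
    return c["xyz"],v/np.linalg.norm(v,axis=1,keepdims=True)
def plane(c,uv,z):
    o,v=ray(c,uv);return o+v*((z-o[2])/v[:,2])[:,None]
def tri(c1,u1,c2,u2):
    o1,v1=ray(c1,u1);o2,v2=ray(c2,u2);out=[]
    for a,b in zip(v1,v2):
        t=np.linalg.lstsq(np.c_[a,-b],o2-o1,rcond=None)[0]
        p,q=o1+t[0]*a,o2+t[1]*b;out.append([*(p+q)/2,np.linalg.norm(p-q)])
    return np.array(out)
def largest(m):
    n,l,s,c=cv2.connectedComponentsWithStats(m.astype(np.uint8));i=1+np.argmax(s[1:,4]);return l==i
def ends(m): # black T: handle ends and centroid
    c=max(cv2.findContours(m.astype(np.uint8),0,2)[0],key=cv2.contourArea);return cv2.approxPolyDP(c,2,True)[:,0]
E
python3 - <<'E'
from h import *
np.set_printoptions(precision=4,suppress=True)
T,S=[r.camera_info(n) for n in("top","side")]
t=cv2.imread("pics/top0.png").astype(int);s=cv2.imread("pics/side0.png").astype(int)
def roi(im,m,x0,y0,x1,y1):
    k=np.zeros(im.shape[:2],bool);k[y0:y1,x0:x1]=1;return largest(m&k)
kt=roi(t,t.max(2)<75,335,195,390,255);ks=roi(s,s.max(2)<50,285,230,340,285)
for n,m,c in(("t",kt,T),("s",ks,S)):
    e=ends(m);print(n,m.sum(),np.argwhere(m).mean(0)[::-1]);print(np.c_[e,plane(c,e,.012)])
red=lambda i:(i[:,:,2]>110)&(i[:,:,1]<60)&(i[:,:,0]<60)
rt=roi(t,red(t),120,250,170,285);rs=roi(s,red(s),165,70,195,110)
u=[np.argwhere(m).mean(0)[::-1] for m in(rt,rs)];print("red",u,tri(T,[u[0]],S,[u[1]]))
bl=lambda i:(i[:,:,0]>i[:,:,2]*2+30)
big=cv2.hconcat([cv2.resize(t[140:290,55:265].astype(np.uint8),None,fx=1.9,fy=1.9),cv2.resize(s[30:195,165:310].astype(np.uint8),None,fx=2.6,fy=2.6)[:285]]) if 0 else None
a=cv2.resize(t[140:290,60:265].astype(np.uint8),(410*780//800,300),interpolation=2)
b=cv2.resize(s[30:195,165:310].astype(np.uint8),(435-60,429),interpolation=2)
cv2.imwrite("pics/c1.png",cv2.resize(t[150:285,60:260].astype(np.uint8),None,fx=4,fy=4,interpolation=2))
cv2.imwrite("pics/c2.png",cv2.resize(s[35:185,165:310].astype(np.uint8),None,fx=4,fy=4,interpolation=2))
E
```

```text
t 351 [361.963  217.7977]
[[346.     213.       0.5097  -0.1724   0.012 ]
 [346.     218.       0.4977  -0.1725   0.012 ]
 [359.     217.       0.5004  -0.2035   0.012 ]
 [365.     235.       0.4576  -0.2181   0.012 ]
 [370.     234.       0.46    -0.23     0.012 ]
 [373.     241.       0.4434  -0.2372   0.012 ]
 [364.     214.       0.5076  -0.2155   0.012 ]
 [375.     207.       0.5246  -0.2418   0.012 ]
 [372.     204.       0.5318  -0.2346   0.012 ]]
s 367 [313.4768 252.812 ]
[[330.     254.       0.5309  -0.2337   0.012 ]
 [307.     238.       0.5059  -0.1693   0.012 ]
 [304.     242.       0.4945  -0.1757   0.012 ]
 [312.     250.       0.5004  -0.2041   0.012 ]
 [298.     263.       0.457   -0.2184   0.012 ]
 [301.     266.       0.4593  -0.2285   0.012 ]
 [296.     271.       0.444   -0.2341   0.012 ]
 [317.     253.       0.5065  -0.2168   0.012 ]
 [326.     260.       0.5152  -0.2428   0.012 ]
 [330.     258.       0.5257  -0.2428   0.012 ]]
red [array([145.3846, 271.9231]), array([175.75  ,  85.5833])] [[0.3762 0.2344 0.2337 0.0004]]
```

View pics/c1.png

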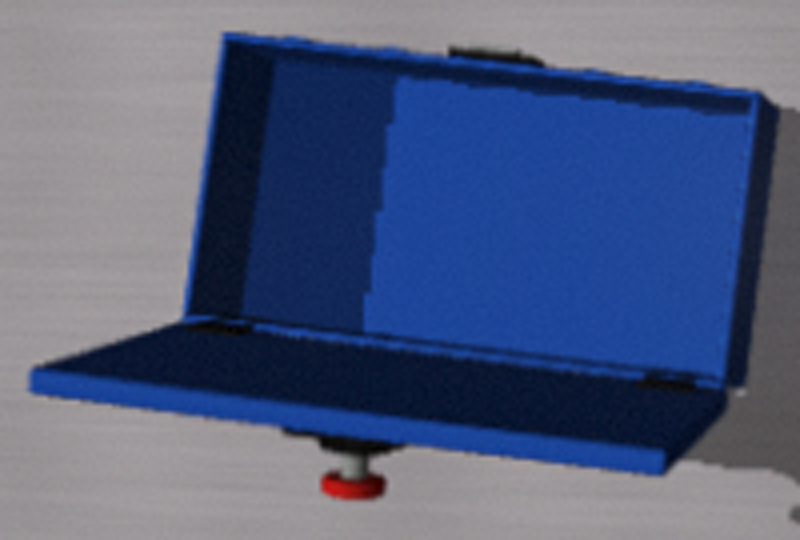

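View pics/c2.png

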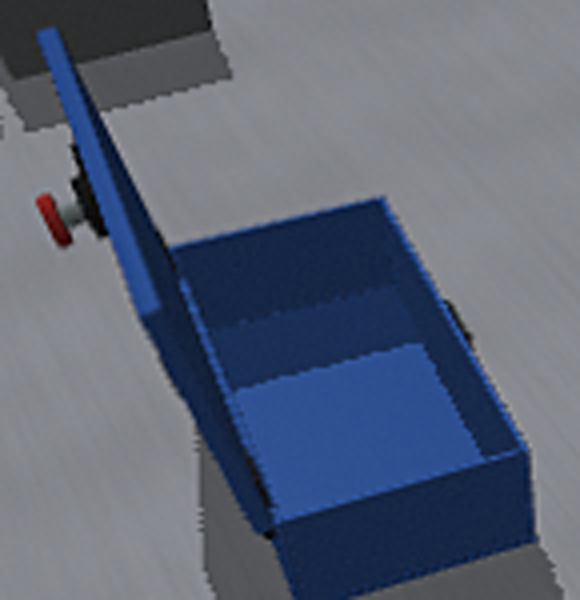

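The crops show the box rim corners clearly in both views. In the top view they are at (116,158.5), (250.5,173) and (106,229). The free edge of the lid is also visible. I'll triangulate these points and start moving towards the key.

Careful with the scale: shifts go in mm and turns go in units of 2 degrees. That gives: -0.1 m is -100, 0.168 m is 168, -6 degrees is -3.

```bash
python3 - <<'E'
from h import *
np.set_printoptions(precision=4,suppress=True)
T,S=[r.camera_info(n) for n in("top","side")]
A=lambda x,y:(x/4+60-.4,y/4+150-.4)
B=lambda x,y:(x/4+165-.4,y/4+35-.4)
P=[("frontL",A(224,34),B(383,199)),("frontR",A(762,92),B(526,453)),("rearL",A(185,317),B(172,248)),
("edgeLin",A(33,368),B(55,27)),("edgeLout",A(30,390),B(38,33)),("edgeRin",A(667,447),B(158,310)),("edgeRout",A(664,473),B(142,318))]
for n,a,b in P:print(n,tri(T,[a],S,[b])[0])
for a,b in [((346,215.5),(305.5,240)),((373.5,205.5),(330,257)),((367.5,234.5),(299.5,264.5)),((361.96,217.8),(313.5,252.8))]:print("key",tri(T,[a],S,[b])[0])
E
echo '[[[0.085, 40, -29, 0, 0, 0, 0], [0.085, 80, -58, 0, 0, 0, 0], [0.085, 110, -80, 0, 0, 0, 0], [0.085, 140, -100, 0, 0, 0, 0], [0.085, 168, -121, 0, 0, 0, -3]]]' | python3 drive.py
echo '[[[0.085, 30, -25, 0, 0, 0, 0], [0.085, 60, -50, 0, 0, 0, 0], [0.085, 90, -75, 0, 0, 0, 0], [0.085, 120, -100, 0, 0, 0, 0], [0.085, 150, -125, 0, 0, 0, 0]]]' | python3 drive.py
```

```text
frontL [0.6288 0.3667 0.0817 0.0011]
frontR [0.5943 0.0493 0.0839 0.0024]
rearL [0.4643 0.3826 0.0838 0.002 ]
edgeLin [0.4335 0.3879 0.2587 0.0001]
edgeLout [0.4225 0.3904 0.2564 0.0002]
edgeRin [0.3993 0.0678 0.2577 0.0041]
edgeRout [0.3886 0.0691 0.2555 0.0004]
key [ 0.5022 -0.172   0.0103  0.0033]
key [ 0.5284 -0.2385  0.008   0.0003]
key [ 0.4584 -0.2239  0.0125  0.0008]
key [ 0.4994 -0.2111  0.0101  0.0018]
time: 0.52
tool_pos: [0.2806, -0.4499, 0.239]
orientation: [[0.944, 0.33, -0.0], [0.33, -0.944, 0.001], [0.0, -0.001, -1.0]]
force: [0.1, 0.3, -0.9]
gripper_width: 0.085
gripper_force: 0.0
time: 0.93
tool_pos: [0.3803, -0.2822, 0.2392]
orientation: [[0.944, 0.331, -0.0], [0.331, -0.944, 0.0], [-0.0, -0.0, -1.0]]
force: [1.1, -0.9, 0.4]
gripper_width: 0.085
gripper_force: 0.0
```

```bash
python3 - <<'E'
from h import *
np.set_printoptions(precision=4,suppress=True)
c=r.camera_info("wrist");im=r.snapshot("wrist")[:,:,::-1];cv2.imwrite("pics/w1.png",im);np.save("w1.npy",c,allow_pickle=True)
print(c["xyz"],c["orientation"])
E
```

```text
[ 0.452  -0.2558  0.3735] [[ 0.3294  0.9003  0.2846]
 [-0.9442  0.3144  0.0984]
 [-0.0009 -0.3011  0.9536]]
```

View pics/w1.png

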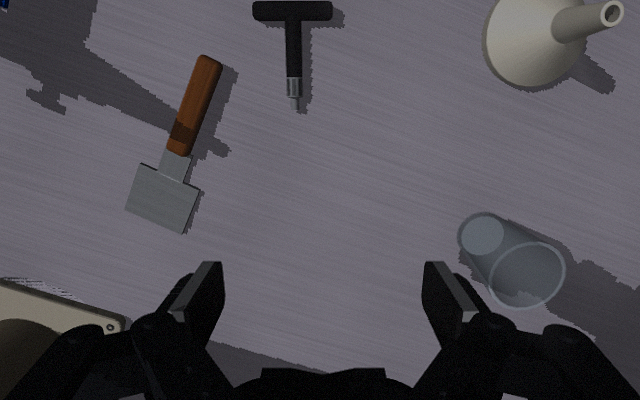

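The wrist view shows the whole key. Its handle runs (253–332, ~11) and its shank runs straight down to the head at (293,77–97).

```bash
python3 - <<'E'
from h import *
np.set_printoptions(precision=4,suppress=True)
c=np.load("w1.npy",allow_pickle=True).item();T=r.camera_info("top")
im=cv2.imread("pics/w1.png").astype(int);m=im.max(2)<45;k=np.zeros_like(m);k[:110,245:340]=1;m=largest(m&k)
def mid(y): x=np.where(m[y])[0];return [(x[0]+x[-1])/2,y,x[-1]-x[0]]
a=np.array([mid(30),mid(45),mid(60),mid(72)]);print(a)
print("shank axis",plane(c,a[:,:2],.012))
y=np.where(m[:,292])[0];print("col",y[0],y[-1])
x=np.where(m[10])[0];h=plane(c,[[x[0],10],[x[-1],12]],.016);print("handle",x[0],x[-1],h,h.mean(0))
print("tips",plane(c,[[293,76],[293,97]],.012))
# heights: two views of the handle ends and shank/head joint
print(tri(T,[(346,215.5),(373.5,205.5),(367.5,234.5)],c,[(x[0],10),(x[-1],12),(293,76)]))
s=r.sense();R=s["orientation"];print(s["tool_pos"],s["time"])
np.save("R.npy",R)
E
```

```text
[[292.5  30.   15. ]
 [293.5  45.   15. ]
 [293.5  60.   15. ]
 [294.   72.   14. ]]
shank axis [[ 0.4951 -0.2097  0.012 ]
 [ 0.4827 -0.2147  0.012 ]
 [ 0.4697 -0.2189  0.012 ]
 [ 0.4593 -0.2228  0.012 ]]
col 1 76
handle 252 332 [[ 0.4987 -0.1691  0.016 ]
 [ 0.5215 -0.2403  0.016 ]] [ 0.5101 -0.2047  0.016 ]
tips [[ 0.4554 -0.223   0.012 ]
 [ 0.4362 -0.2292  0.012 ]]
[[ 0.5005 -0.1712  0.022   0.0055]
 [ 0.529  -0.24   -0.0162  0.0032]
 [ 0.457  -0.2235  0.0181  0.0034]]
[ 0.3827 -0.2773  0.239 ] 0.9833
```

Converted, 0.1135 m is 113.5, 0.04 m is 40, -0.8 degrees is -0.4.

```bash
echo '[[[0.045, 35, -8, 15, 0, 0, 0], [0.045, 70, -16, 30, 0, 0, 0], [0.045, 113.5, -26.4, 40, 0, 0, -0.4], [0.045, 113.5, -26.4, 80, 0, 0, -0.4], [0.045, 113.5, -26.4, 120, 0, 0, -0.4]]]' | python3 drive.py 60
echo '[[[0.045, 0, 0, 35, 0, 0, 0], [0.045, 0, 0, 70, 0, 0, 0], [0.045, 0, 0, 90, 0, 0, 0], [0.045, 0, 0, 90, 0, 0, 0]]]' | python3 drive.py
python3 - <<'E'
from h import *
c=r.camera_info("wrist");cv2.imwrite("pics/w2.png",r.snapshot("wrist")[:,:,::-1]);s=r.sense();print(s["tool_pos"],s["orientation"],s["force"])
E
```

```text
time: 1.4
tool_pos: [0.4819, -0.2207, 0.1194]
orientation: [[0.938, 0.348, 0.005], [0.348, -0.938, -0.002], [0.004, 0.004, -1.0]]
force: [-0.1, -1.3, -0.8]
gripper_width: 0.0451
gripper_force: 0.0
time: 1.73
tool_pos: [0.4752, -0.22, 0.0251]
orientation: [[0.939, 0.344, -0.007], [0.345, -0.939, 0.004], [-0.006, -0.006, -1.0]]
force: [-0.8, -0.2, 0.5]
gripper_width: 0.045
gripper_force: 0.0
[ 0.47652926 -0.22065947  0.02726012] [[ 0.93882721  0.34435535 -0.00478051]
 [ 0.34436889 -0.93883148  0.00235081]
 [-0.00367858 -0.00385326 -0.99998581]] [ 0.53391645 -0.14608779 -0.24488118]
```

View pics/w2.png

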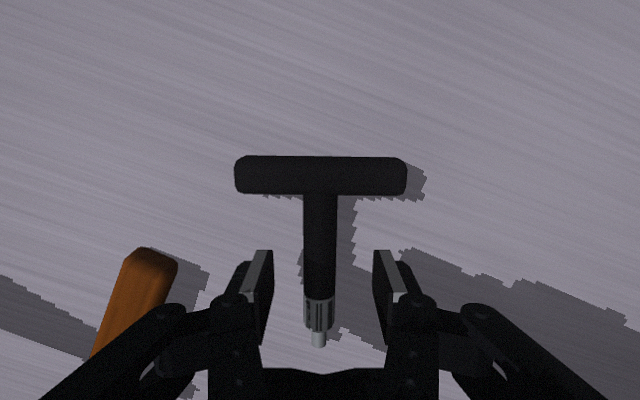

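The wrist view shows the shank (x≈319) centred between the pads (272 and 374), with the scraper clear at the left. I'll go down and grip.

Converted, 0.004 m is 4, -0.002 m is -2.

```bash
echo '[[[0.045, 4, -2, 15, 0, 0, 0], [0.045, 4, -2, 15, 0, 0, 0], [0.0, 4, -2, 15, 0, 0, 0], [0.0, 4, -2, 15, 0, 0, 0], [0.0, 4, -2, 15, 0, 0, 0]]]' | python3 drive.py 60
echo '[[[0, 0, 0, 0, 0, 0, 0], [0, 0, 0, 0, 0, 0, 0], [0, 0, 0, -30, 0, 0, 0], [0, 0, 0, -70, 0, 0, 0], [0, 0, 0, -110, 0, 0, 0]]]' | python3 drive.py
```

```text
time: 2.2
tool_pos: [0.482, -0.2188, 0.0161]
orientation: [[0.939, 0.344, 0.002], [0.344, -0.939, -0.001], [0.001, 0.002, -1.0]]
force: [-1.0, 1.2, 9.6]
gripper_width: 0.0129
gripper_force: 58.6
time: 2.62
tool_pos: [0.4804, -0.218, 0.1257]
orientation: [[0.939, 0.344, -0.002], [0.344, -0.939, 0.001], [-0.001, -0.001, -1.0]]
force: [0.9, -0.4, -0.2]
gripper_width: 0.0132
gripper_force: 59.1
```

Converted, -0.19 m is -190, -0.16 m is -160.

```bash
echo '[[[0, 0, 0, -40, 0, 0, 0], [0, 0, 0, -80, 0, 0, 0], [0, 0, 0, -120, 0, 0, 0], [0, 0, 0, -160, 0, 0, 0], [0, 0, 0, -190, 0, 0, 0]]]' | python3 drive.py
python3 - <<'E'
from h import *
cv2.imwrite("pics/w3.png",r.snapshot("wrist")[:,:,::-1]);s=r.sense();print(s["tool_pos"],s["gripper_width"],s["gripper_force"])
E
```

```text
time: 3.03
tool_pos: [0.4814, -0.2185, 0.3192]
orientation: [[0.939, 0.344, 0.004], [0.344, -0.939, -0.002], [0.003, 0.004, -1.0]]
force: [1.0, 0.1, -1.2]
gripper_width: 0.0125
gripper_force: 59.0
[ 0.48389958 -0.21968165  0.32453882] 0.012827976697358162 59.03160095214844
```

View pics/w3.png

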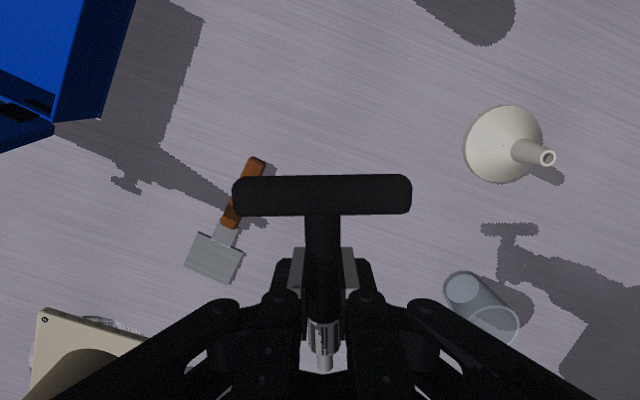

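The key is held level, with the shank between the pads at (325,280). I'll carry it over the box.

```bash
echo '[[[0, 17, -34, 0, 0, 0, 0], [0, 34, -68, 0, 0, 0, 0], [0, 51, -102, 0, 0, 0, 0], [0, 68, -136, 0, 0, 0, 0], [0, 85, -170, 0, 0, 0, 0]]]' | python3 drive.py
echo '[[[0, 17, -34, 0, 0, 0, 0], [0, 34, -68, 0, 0, 0, 0], [0, 51, -102, 0, 0, 0, 0], [0, 68, -136, 0, 0, 0, 0], [0, 85, -170, 0, 0, 0, 0]]]' | python3 drive.py
echo '[[[0, 13.8, -25.5, 0, 0, 0, 0], [0, 27.5, -51, 0, 0, 0, 0], [0, 27.5, -51, 0, 0, 0, 0], [0, 27.5, -51, 0, 0, 0, 0]]]' | python3 drive.py
python3 - <<'E'
from h import *
print(r.sense()["joint_pos"])
for n in("side","top"):
    cv2.imwrite(f"pics/{n}4.png",r.snapshot(n)[:,:,::-1])
a=cv2.imread("pics/side4.png")[:300,60:460];b=cv2.imread("pics/top4.png")[100:400,0:400]
cv2.imwrite("pics/m4.png",np.hstack([a,b]))
E
```

```text
time: 3.5
tool_pos: [0.502, -0.0279, 0.3151]
orientation: [[0.939, 0.344, 0.001], [0.344, -0.939, -0.0], [0.001, 0.001, -1.0]]
force: [0.8, 0.4, -1.3]
gripper_width: 0.0127
gripper_force: 59.1
time: 3.92
tool_pos: [0.5233, 0.1612, 0.3151]
orientation: [[0.939, 0.344, 0.001], [0.344, -0.939, 0.0], [0.001, 0.0, -1.0]]
force: [1.0, -1.3, -0.2]
gripper_width: 0.0125
gripper_force: 59.1
time: 4.25
tool_pos: [0.5317, 0.2178, 0.3146]
orientation: [[0.938, 0.347, 0.0], [0.347, -0.938, -0.0], [0.0, 0.0, -1.0]]
force: [0.1, -0.3, -1.0]
gripper_width: 0.0128
gripper_force: 59.1
[ 2.10958782e+01  1.54790663e+01  9.57055041e+01 -8.53239663e-03
  6.88034187e+01  9.08158102e+01]
```

View pics/m4.png

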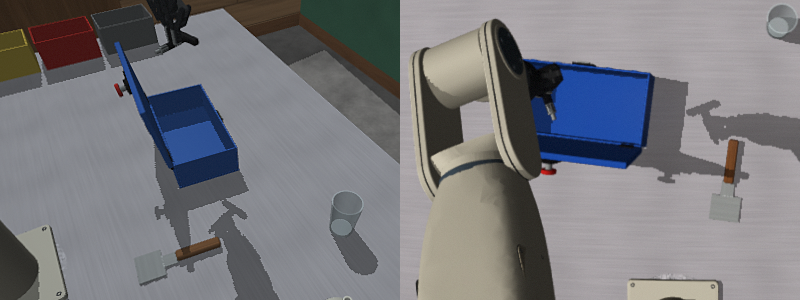

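The side view shows the gripper above the box, clear of the lid. The top view shows the key over the box's left-centre. I'll go down in stages and watch the force.

Converted, 0.12 m is 120, 0.165 m is 165.

```bash
echo '[[[0, 4, 0, 40, 0, 0, 0], [0, 4, 0, 80, 0, 0, 0], [0, 4, 0, 120, 0, 0, 0], [0, 4, 0, 155, 0, 0, 0], [0, 4, 0, 165, 0, 0, 0]]]' | python3 drive.py
python3 - <<'E'
from h import *
for n in("side","top"):
    cv2.imwrite(f"pics/{n}5.png",r.snapshot(n)[:,:,::-1])
a=cv2.imread("pics/side5.png")[:300,60:460];b=cv2.imread("pics/top5.png")[100:400,0:400]
cv2.imwrite("pics/m5.png",np.hstack([a,b]))
E
```

```text
time: 4.77
tool_pos: [0.5326, 0.2154, 0.1446]
orientation: [[0.939, 0.343, -0.008], [0.343, -0.94, -0.003], [-0.008, 0.0, -1.0]]
force: [-0.5, -0.1, -0.2]
gripper_width: 0.0127
gripper_force: 59.1
```

View pics/m5.png

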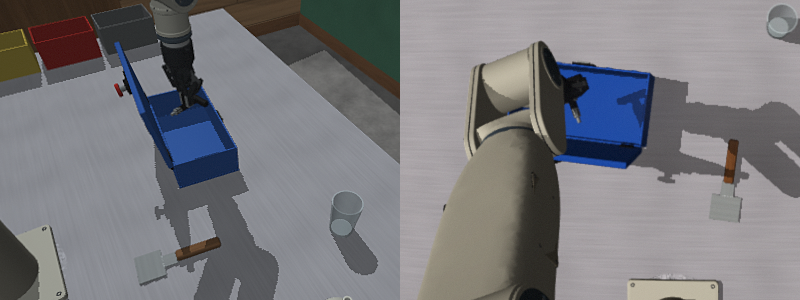

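Converted, 0.115 m is 115, 0.1 m is 100.

```bash
echo '[[[0, 0, 0, 35, 0, 0, 0], [0, 0, 0, 70, 0, 0, 0], [0, 0, 0, 100, 0, 0, 0], [0, 0, 0, 115, 0, 0, 0], [0, 0, 0, 115, 0, 0, 0]]]' | python3 drive.py
```

```text
time: 5.28
tool_pos: [0.5358, 0.2176, 0.0337]
orientation: [[0.939, 0.344, -0.002], [0.344, -0.939, -0.001], [-0.002, 0.0, -1.0]]
force: [-0.6, -0.9, -0.4]
gripper_width: 0.0123
gripper_force: 59.1
```

```bash
echo '[[[0, 0, 0, 8, 0, 0, 0], [0, 0, 0, 8, 0, 0, 0], [0.035, 0, 0, 8, 0, 0, 0], [0.035, 0, 0, 8, 0, 0, 0], [0.035, 0, 0, 8, 0, 0, 0]]]' | python3 drive.py
echo '[[[0.035, 0, 0, 0, 0, 0, 0], [0.035, 0, 0, -40, 0, 0, 0], [0.035, 0, 0, -80, 0, 0, 0], [0.035, 0, 0, -120, 0, 0, 0], [0.035, 0, 0, -160, 0, 0, 0]]]' | python3 drive.py
python3 - <<'E'
from h import *
cv2.imwrite("pics/w6.png",r.snapshot("wrist")[:,:,::-1])
E
```

```text
time: 5.7
tool_pos: [0.5368, 0.2186, 0.0277]
orientation: [[0.939, 0.344, 0.002], [0.344, -0.939, 0.001], [0.002, -0.0, -1.0]]
force: [0.6, -0.8, 1.4]
gripper_width: 0.0352
gripper_force: 0.0
time: 6.12
tool_pos: [0.5355, 0.2181, 0.1881]
orientation: [[0.939, 0.344, -0.0], [0.344, -0.939, -0.0], [-0.0, -0.0, -1.0]]
force: [0.4, 0.6, -0.7]
gripper_width: 0.035
gripper_force: 0.0
```

View pics/w6.png

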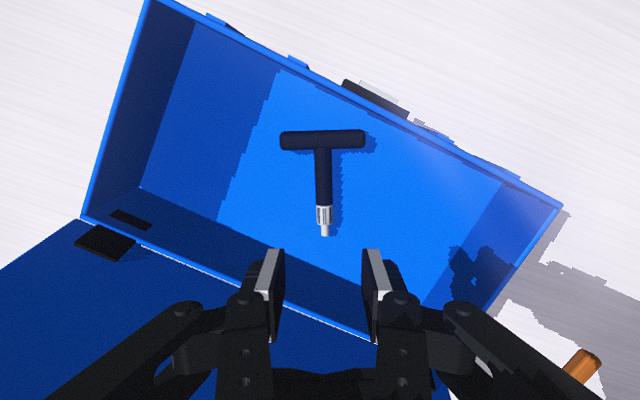

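The key is lying in the box, seen at (322,175). I'll lift, close the fingers, and move over behind the lid to the side of the plunger.

Converted, -0.13 m is -130, -0.12 m is -120, 26.3 degrees is 13.15.

```bash
echo '[[[0, 0, 0, -40, 0, 0, 3], [0, 0, 0, -80, 0, 0, 6], [0, 0, 0, -120, 0, 0, 9], [0, 0, 0, -130, 0, 0, 12], [0, 0, 0, -130, 0, 0, 13.15]]]' | python3 drive.py
python3 - <<'E'
from h import *
s=r.sense();print(s["tool_pos"],s["joint_pos"])
R=s["orientation"];print(R.T@(np.array([.363,.144,.318])-s["tool_pos"]))
E
```

```text
time: 6.58
tool_pos: [0.5378, 0.219, 0.3214]
orientation: [[0.994, -0.113, 0.008], [-0.113, -0.994, 0.003], [0.008, -0.004, -1.0]]
force: [-0.8, 0.5, -0.2]
gripper_width: -0.0001
gripper_force: 0.0
[0.53782635 0.21896878 0.3213759 ] [2.09786712e+01 1.54530584e+01 9.48286289e+01 2.85181758e-04
 6.92173061e+01 1.17450210e+02]
[-0.16528222  0.09420625  0.00171367]
```

Converted, -0.165 m is -165, -0.132 m is -132.

```bash
echo '[[[0, -33, 19, 0, 0, 0, 0], [0, -66, 38, 0, 0, 0, 0], [0, -99, 57, 0, 0, 0, 0], [0, -132, 76, 0, 0, 0, 0], [0, -165, 94, 0, 0, 0, 0]]]' | python3 drive.py
echo '[[[0, 0, 0, 0, 0, 0, 0], [0, 0, 0, 30, 0, 0, 0], [0, 0, 0, 60, 0, 0, 0], [0, 0, 0, 85, 0, 0, 0], [0, 0, 0, 85, 0, 0, 0]]]' | python3 drive.py
```

```text
time: 7.0
tool_pos: [0.3599, 0.1417, 0.316]
orientation: [[0.994, -0.107, 0.0], [-0.107, -0.994, -0.0], [0.0, 0.0, -1.0]]
force: [-0.5, -0.1, 1.1]
gripper_width: 0.0002
gripper_force: 0.0
time: 7.42
tool_pos: [0.359, 0.1415, 0.228]
orientation: [[0.994, -0.107, -0.006], [-0.107, -0.994, -0.002], [-0.006, 0.003, -1.0]]
force: [-1.5, -0.4, -0.1]
gripper_width: 0.0
gripper_force: 0.0
```

```bash
echo '[[[0, 20, 0, -4, 0, 0, 0], [0, 35, 0, -8, 0, 0, 0], [0, 49, 0, -10, 0, 0, 0], [0, 68, 0, -10, 0, 0, 0], [0, 87, 0, -9, 0, 0, 0]]]' | python3 drive.py
echo '[[[0, 18, 0, 5, 0, 0, 0], [0, 36.5, 0, 11, 0, 0, 0], [0, 53, 0, 20, 0, 0, 0], [0, 68.6, 0, 31, 0, 0, 0], [0, 68.6, 0, 31, 0, 0, 0]]]' | python3 drive.py
python3 - <<'E'
from h import *
for n in("side","top"):
    cv2.imwrite(f"pics/{n}7.png",r.snapshot(n)[:,:,::-1])
a=cv2.imread("pics/side7.png")[:300,60:460];b=cv2.imread("pics/top7.png")[100:400,0:400]
cv2.imwrite("pics/m7.png",np.hstack([a,b]))
E
```

```text
time: 7.83
tool_pos: [0.4486, 0.1332, 0.2416]
orientation: [[0.994, -0.107, -0.001], [-0.107, -0.994, 0.0], [-0.001, -0.0, -1.0]]
force: [-2.7, 0.3, -1.3]
gripper_width: -0.0002
gripper_force: 1.4
time: 8.25
tool_pos: [0.5188, 0.1256, 0.2093]
orientation: [[0.994, -0.108, 0.001], [-0.108, -0.994, -0.0], [0.001, -0.0, -1.0]]
force: [-1.3, 0.3, 1.2]
gripper_width: 0.0001
gripper_force: 0.0
```

View pics/m7.png

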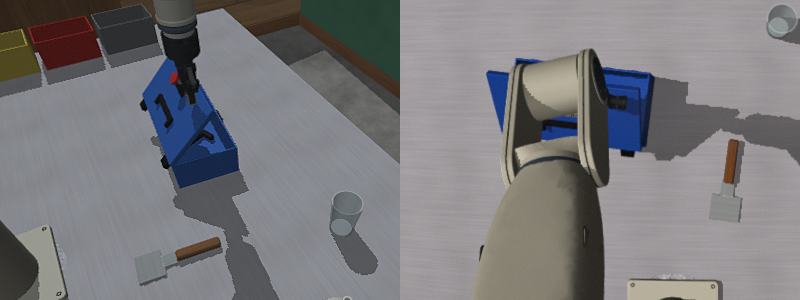

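The lid is at about 45°, following the fingers, with the plunger well to one side at (175,78). Continuing.

Converted, 0.028 m is 28, 0.08 m is 80.

```bash
echo '[[[0, 12, 0, 13, 0, 0, 0], [0, 24, 0, 28, 0, 0, 0], [0, 34, 0, 45, 0, 0, 0], [0, 42, 0, 63, 0, 0, 0], [0, 47, 0, 80, 0, 0, 0]]]' | python3 drive.py
echo '[[[0, 3, 0, 12, 0, 0, 0], [0, 3, 0, 20, 0, 0, 0], [0, 3, 0, 26, 0, 0, 0], [0, 3, 0, 26, 0, 0, 0]]]' | python3 drive.py
```

```text
time: 8.77
tool_pos: [0.5646, 0.1212, 0.1307]
orientation: [[0.994, -0.107, 0.003], [-0.107, -0.994, 0.001], [0.003, -0.001, -1.0]]
force: [0.6, 0.2, 2.4]
gripper_width: -0.0003
gripper_force: 0.9
time: 9.1
tool_pos: [0.5663, 0.1207, 0.1068]
orientation: [[0.994, -0.107, 0.001], [-0.107, -0.994, 0.0], [0.001, -0.0, -1.0]]
force: [-8.1, -1.7, 25.3]
gripper_width: 0.0003
gripper_force: 12.9
```

The lid is shut: TCP z is 0.107 as expected and the contact is firm. I'll lift and locate the plunger head.

Converted, -0.12 m is -120, -0.11 m is -110.

```bash
echo '[[[0, 0, 0, -40, 0, 0, 0], [0, 0, 0, -80, 0, 0, 0], [0, -30, 30, -110, 0, 0, 0], [0, -60, 50, -120, 0, 0, 0], [0, -60, 50, -120, 0, 0, 0]]]' | python3 drive.py
python3 - <<'E'
from h import *
np.set_printoptions(precision=4,suppress=True)
red=lambda i:(i[:,:,0]>90)&(i[:,:,1]<60)&(i[:,:,2]<60)
o={}
for n in("wrist","side","top"):
    c=r.camera_info(n);im=r.snapshot(n).astype(int);cv2.imwrite(f"pics/{n}8.png",im[:,:,::-1])
    m=red(im)
    if n=="side": m[:75]=0
    m[:,600:]=0
    if m.any():
        m=largest(m);(cx,cy),(w,h),a=cv2.minAreaRect(np.argwhere(m)[:,::-1].astype(np.float32));o[n]=(c,(cx,cy));print(n,m.sum(),cx,cy,w,h,plane(c,[(cx,cy)],.132))
k=list(o)
for i in range(len(k)):
    for j in range(i):print(k[i],k[j],tri(o[k[i]][0],[o[k[i]][1]],o[k[j]][0],[o[k[j]][1]]))
print(r.sense()["tool_pos"])
E
```

```text
time: 9.52
tool_pos: [0.4968, 0.0755, 0.2261]
orientation: [[0.994, -0.108, -0.0], [-0.108, -0.994, -0.0], [-0.0, 0.001, -1.0]]
force: [0.0, -0.8, -0.6]
gripper_width: -0.0002
gripper_force: 0.0
wrist 1838 96.65383911132812 94.26923370361328 51.38242721557617 45.106712341308594 [[0.5868 0.2129 0.132 ]]
side 56 267.0 100.0 10.0 6.0 [[0.5898 0.2132 0.132 ]]
top 55 173.25608825683594 168.30487060546875 4.858987808227539 13.030921936035156 [[0.5976 0.2128 0.132 ]]
side wrist [[0.5876 0.2104 0.1348 0.0023]]
top wrist [[0.5913 0.2087 0.1413 0.0103]]
top side [[0.5942 0.2143 0.1305 0.0075]]
[0.5009 0.0772 0.2243][ WARN:0@0.500] global loadsave.cpp:1063 imwrite_ Unsupported depth image for selected encoder is fallbacked to CV_8U.
```

Converted, -0.142 m is -142, 0.071 m is 71.

```bash
echo '[[[0, 18, -35, 0, 0, 0, 0], [0, 36, -70, 0, 0, 0, 0], [0, 53, -106, 0, 0, 0, 0], [0, 71, -142, 20, 0, 0, 0], [0, 71, -142, 50, 0, 0, 0]]]' | python3 drive.py
echo '[[[0, 0, 0, 14, 0, 0, 0], [0, 0, 0, 14, 0, 0, 0], [0, 0, 0, 14, 0, 0, 0]]]' | python3 drive.py
python3 - <<'E'
from h import *
c=r.camera_info("side");cv2.imwrite("pics/side9.png",r.snapshot("side")[:,:,::-1]);print(r.sense()["tool_pos"],r.sense()["force"])
E
```

```text
time: 10.08
tool_pos: [0.5934, 0.2175, 0.1755]
orientation: [[0.994, -0.104, 0.011], [-0.104, -0.995, 0.005], [0.01, -0.006, -1.0]]
force: [-0.3, 0.4, 0.1]
gripper_width: -0.0001
gripper_force: 0.0
time: 10.33
tool_pos: [0.5866, 0.2112, 0.1577]
orientation: [[0.994, -0.107, -0.003], [-0.107, -0.994, -0.001], [-0.003, 0.001, -1.0]]
force: [-0.1, -0.0, -0.2]
gripper_width: -0.0002
gripper_force: 0.0
[0.58733009 0.21113384 0.15911183] [0.93465771 0.37509236 0.15194406]
```

Converted, 0.029 m is 29, 0.024 m is 24.

```bash
echo '[[[0, 0, 0, 12, 0, 0, 0], [0, 0, 0, 18, 0, 0, 0], [0, 0, 0, 24, 0, 0, 0], [0, 0, 0, 29, 0, 0, 0], [0, 0, 0, 29, 0, 0, 0]]]' | python3 drive.py
echo '[[[0, 0, 0, 2, 0, 0, 0], [0, 0, 0, 3, 0, 0, 0], [0, 0, 0, 3, 0, 0, 0]]]' | python3 drive.py
```

```text
time: 10.8
tool_pos: [0.5876, 0.2107, 0.1304]
orientation: [[0.994, -0.108, 0.001], [-0.108, -0.994, 0.0], [0.001, -0.001, -1.0]]
force: [-0.2, -0.4, 6.0]
gripper_width: 0.0
gripper_force: 2.6
time: 11.05
tool_pos: [0.5878, 0.2107, 0.1297]
orientation: [[0.994, -0.108, 0.002], [-0.108, -0.994, 0.001], [0.002, -0.001, -1.0]]
force: [-4.7, -2.0, 17.3]
gripper_width: 0.0
gripper_force: 8.9
```

At the stop: travel is 12 mm and the force has risen to 17 N. I'll hold for about 1.7 s, then lift off.

```bash
for i in 1 2 3 4; do echo '[[[0, 0, 0, 1, 0, 0, 0], [0, 0, 0, 1, 0, 0, 0], [0, 0, 0, 1, 0, 0, 0], [0, 0, 0, 1, 0, 0, 0], [0, 0, 0, 1, 0, 0, 0]]]' | python3 drive.py | grep -E "time|tool_pos|^force"; done
echo '[[[0, 0, 0, -10, 0, 0, 0], [0, 0, 0, -20, 0, 0, 0], [0, 0, 0, -50, 0, 0, 0], [0, 0, 0, -90, 0, 0, 0], [0, 0, 0, -120, 0, 0, 0]]]' | python3 drive.py
echo '[[[0, -30, 30, 0, 0, 0, 0], [0, -60, 60, 0, 0, 0, 0], [0, -90, 90, 0, 0, 0, 0], [0, -120, 120, 0, 0, 0, 0], [0, -120, 120, 0, 0, 0, 0]]]' | python3 drive.py
python3 - <<'E'
from h import *
for n in("side","top"):
    cv2.imwrite(f"pics/{n}10.png",r.snapshot(n)[:,:,::-1])
a=cv2.imread("pics/side10.png")[:400,100:500];b=cv2.imread("pics/top10.png")[:,60:460]
cv2.imwrite("pics/m10.png",np.hstack([a,b]))
E
```

```text
time: 11.47
tool_pos: [0.5878, 0.2108, 0.1296]
force: [-7.1, -1.7, 24.4]
time: 11.88
tool_pos: [0.588, 0.2108, 0.1294]
force: [-8.5, -2.9, 30.7]
time: 12.3
tool_pos: [0.5881, 0.2108, 0.1292]
force: [-11.1, -4.4, 37.0]
time: 12.72
tool_pos: [0.5881, 0.2109, 0.1291]
force: [-12.7, -4.8, 44.1]
time: 13.13
tool_pos: [0.5869, 0.2105, 0.2452]
orientation: [[0.994, -0.108, -0.0], [-0.108, -0.994, 0.0], [-0.0, -0.0, -1.0]]
force: [0.1, 0.3, 0.8]
gripper_width: -0.0001
gripper_force: 0.0
time: 13.55
tool_pos: [0.4478, 0.1009, 0.2419]
orientation: [[0.994, -0.109, -0.007], [-0.109, -0.994, -0.002], [-0.007, 0.003, -1.0]]
force: [-0.9, 0.0, -0.2]
gripper_width: 0.0
gripper_force: 0.0
```

View pics/m10.png

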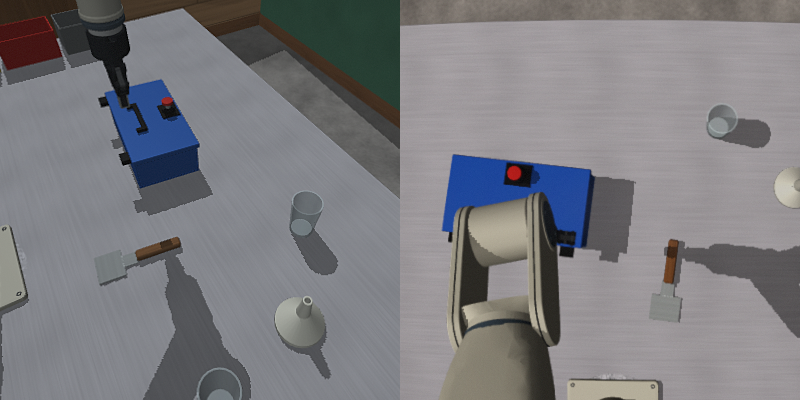

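The picture shows the lid shut, the red plunger standing clear (side view (168,100), top view (514,173)), and the other objects where they were. I'll check the plunger height and hand in.

```bash
echo '[[[0, 0, 0, 0, 0, 0, 0], [0, 0, 0, 0, 0, 0, 0], [0, 0, 0, 0, 0, 0, 0]]]' | python3 drive.py | grep force; python3 - <<'E'
from h import *
o=[]
for n,f in(("side","pics/side10.png"),("top","pics/top10.png")):
    i=cv2.imread(f).astype(int);m=(i[:,:,2]>90)&(i[:,:,1]<60)&(i[:,:,0]<60);m[:75]=0;m[:,400:]=0
    m=largest(m);o.append((r.camera_info(n),np.argwhere(m).mean(0)[::-1]));print(m.sum())
print(tri(o[0][0],[o[0][1]],o[1][0],[o[1][1]]))
print(r.sign_off())
E
```

```text
force: [-0.7, 0.1, 0.1]
gripper_force: 0.0
56
159
[[5.88108907e-01 2.11345829e-01 1.32612754e-01 1.89815005e-04]]
the job is handed in; nothing more can be done
None
```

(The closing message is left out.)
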